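Pack the last tin and shut the stock crate

ROBOT

A 7-joint arm with a two-finger parallel gripper is mounted at the origin on the work surface. World frame = base frame: x ahead of the robot, y to its left, z up, the work surface at z = 0. Lengths are in mm, angles in rad, forces in N, time in s.
With the tool pointing down it reaches from about 400 to 900 mm from the base axis. Payload 5.6 kg.
Tool frame: the origin (TCP) lies midway between the tips of the shut fingers; the grasp point (between the pads) lies 19 mm behind it; x points along the fingers, y is the direction in which the jaws open and shut, and the axes are right-handed (so a half turn about x gives the same grasp; the last joint's range is limited). The gripper opens to 92 mm and grips with 3 to 60 N. Pads are 20 mm wide; open, the fingers measure 128 mm over their backs; the gripper's body (75 mm by 189 mm) begins 69 mm behind the grasp point.
Start: joints at [-1.149, 0.468, -0.012, 1.603, 0.006, 1.071, -0.056], TCP at [291.398, 581.03, 214.592] pointing down, gripper open.
Joint ranges: [-2.53, 2.53], [-0.31, 2.02], [-1.57, 1.55], [0.28, 2.44], [-1.29, 4.43], [0.15, 1.84], [-2.92, 2.92]. Speed limits (rad/s): [2.57, 2.57, 3.14, 3.14, 3.14, 3.14, 3.14].

INTERFACE

Orientations are given as a rotation vector (axis times angle).
In Python, from cell import robot, grip, kin, viewer gives the robot as it stands. Calls block until the motion is done:
- robot.movep(position, orientation): joint-space move of the TCP to a pose.
- robot.servo_line(position, feed=150, rotation=None): straight line of the TCP; rotation=None keeps the orientation; feed is the mean speed in mm/s.
- robot.goto_joints(angles): joint-space move.
- grip(opening, newtons=None): opening from 0.0 (shut) to 1.0 (fully open); newtons is the grip in N (None keeps the last); returns when the fingers have stopped.
- robot.hold(seconds).
- kin.ik(position, orientation): joint angles nearest the present ones, or None.
- robot.observe(): the state.
- viewer.read_camera(name): name is "side" or "top" or "wrist"; returns the picture (480x640x3 uint8, red, green, blue); there is no depth.
- viewer.camera_info(name): a dict with "camera_matrix" (3x3 intrinsics, pixels), "R" (3x3) and "t" (3): a world point X has camera coordinates R X + t. Camera axes: x right, y down, z forward; pixel columns grow to the right and rows downward; lengths in mm; the calibration is good to about 2 mm. A picture is of the moment at which its call begins: read the wrist's pose just before it. camera_info takes no time and is no camera call; for the wrist camera it gives the pose at the moment of the call.
A pose or a line that the arm cannot do raises robot.IKError and nothing moves.
- robot.job_done(): hands the job in, once; it reports no verdict.
Trained networks look in the newest picture that a camera, given by its name, has taken for a name from the list of things; names that differ only in an ending like _2 or _b are one class to them, and where a whole thing is asked for, a point or a joint stands for the part that bears it (a point fixed in the world has none). Each returns a list of dicts, best first, with "confidence" (0 to 1); they miss things now and then, are a little off and sometimes report something else, mostly with a low value. They report only what shows in the picture. A call takes as long as a camera call. They do not tell look-alikes from the thing itself.
- viewer.silhouettes(name, camera): "mask" (480x640 bool, what is visible of it).
- viewer.pinpoint(name, camera): "at" ([x, y, z] in mm, in the coordinates of the camera as it stood for that picture, good to about 4 mm: a listed point, or the origin of a listed thing).
The state is a dict: "t": time; "joints": joint angles; "joint_velocities": joint speeds; "joint_torque": joint torques, N m; "tcp_pos": TCP position; "tcp_rot": TCP orientation; "contact_force": force on the tool from outside, world axes, zero at the start; "wrist_torque": the same for the moment, N m; "grip_width": opening from 0.0 (shut) to 1.0 (fully open).
Only numpy, scipy, OpenCV 4.12 (cv2) and the standard library are available. Lean on these libraries where they do the work, as an engineer would, in place of code of your own. Each camera call takes 0.05 s, during which the arm holds its last target.

TASK

Gently set the loose tall tin down in the grey stock crate, standing upright on the crate's floor beside the two tins already in there, then swing the crate's lid fully shut. Leave the flat tin and the glass jar where they are, and let all three tall tins stand upright.

Things in the scene. Friction and masses are not known exactly. Their poses are not given: they have to be found in the camera images.
- tall_tin_center (a point): centre (half-way up) of the loose tall tin to be packed: a plain steel tin with a paper band, 60 mm diameter, 85 mm high, about 0.25 kg, standing upright on the bench to the right of the crate
- crate_in (a point): centre of the inner floor of the grey plastic crate, which stands fast on the bench. The crate is open-topped, 260 mm along its x, 220 mm along its y, 105 mm high outside; walls and floor 4 mm thick (inner floor 4 mm and rim 105 mm above the bench). Axes: z up, y towards the hinge side, x along the hinge; they turn with the crate, which may be yawed up to about 0.3 rad from the world axes
- stock_a_center (a point): centre (half-way up) of one of the two tins already in the crate, same kind as the tall tin (60 mm diameter, 85 mm high), loose, standing on the crate's floor
- stock_b_center (a point): centre (half-way up) of the other tin already in the crate, same kind; the two stand next to each other, in a row along the crate's y, and leave room for one more tin on at least one side in x
- lid (a joint): lid angle in rad: 0 is fully shut (lying level on the rim), positive is open, about 1.57 is upright, the stop at 2.1 leans outwards. The hinge is stiff: the lid stays where it is left, and about 2 to 4 N at its free edge moves it. It starts open, leaning outwards
- lid_hinge (a point): middle of the hinge line, fixed on the crate at its +y rim, 105 mm above the bench, same axes as the crate (hinge line along x). The lid is a grey plate 8 mm thick, 264 mm wide along the hinge; from the hinge line it reaches 224 mm to its free edge, and a 100 mm wide tab in the middle of that edge reaches to 238 mm. Shut, its upper face is 113 mm above the bench and the tab overhangs the crate's -y wall by 18 mm
- lid_tab (a point): middle of the tab's outer end at half the plate's thickness, moving with the lid; its z axis is the normal of the lid's outer face (up when shut)
- flat_tin_center (a point): centre (half-way up) of a flat fish tin, 75 mm diameter, 36 mm high, loose on the bench near the tall tin; to be left alone
- jar_center (a point): centre (half-way up) of a glass jar, 64 mm diameter, 100 mm high, loose on the bench to the left of the crate; to be left alone
Not all that is in view belongs to the job. Leave any black or yellow look-alike of the part that bears stock_b_center alone.

How it is judged (in metres and radians):
On the way, in this order (a step that is already met when the one before it is completed fails the run):
1. the tall tin stands upright on the crate's floor and is let go, with the lid still open (x of tall_tin_center in the frame of crate_in between -0.115 and 0.115 m and y of tall_tin_center in the frame of crate_in between -0.095 and 0.095 m and z of tall_tin_center in the frame of crate_in between 0.03 and 0.055 m and angle between tall_tin_center's own z axis and vertical below 0.15 rad and contact force between the fingers and tall_tin below 0.1 N and linear speed of tall_tin below 0.05 m/s and value of joint lid above 0.8 rad), for 0.2 s.
2. the lid is shut (value of joint lid below 0.05 rad), for 0.2 s.
At the end, for the whole second after the job is handed in: The lid is shut to within 0.05 rad (about 11 mm at its free edge); all three tall tins stand upright (within 0.15 rad) on the crate's floor and at rest; the flat tin and the jar are within 30 mm of where they began (value of joint lid below 0.05 rad and x of tall_tin_center in the frame of crate_in between -0.115 and 0.115 m and y of tall_tin_center in the frame of crate_in between -0.095 and 0.095 m and z of tall_tin_center in the frame of crate_in between 0.03 and 0.055 m and angle between each of tall_tin_center, stock_a_center, stock_b_center's own z axis and vertical below 0.15 rad and x of stock_a_center in the frame of crate_in between -0.115 and 0.115 m and y of stock_a_center in the frame of crate_in between -0.095 and 0.095 m and z of stock_a_center in the frame of crate_in between 0.03 and 0.055 m and x of stock_b_center in the frame of crate_in between -0.115 and 0.115 m and y of stock_b_center in the frame of crate_in between -0.095 and 0.095 m and z of stock_b_center in the frame of crate_in between 0.03 and 0.055 m and linear speed of tall_tin below 0.02 m/s and distance of each of flat_tin_center, jar_center from where it was at the start of the episode below 0.03 m); the robot touches nothing.
It fails at once if the tall tin is dropped or thrown into the crate (faster than 0.75 m/s inside it, a fall of some 3 cm) (z of tall_tin_center in the frame of crate_in below 0.1 m and horizontal distance between tall_tin_center and crate_in below 0.13 m and linear speed of tall_tin above 0.75 m/s).
It fails at once if the flat tin is moved by more than 30 mm (distance of flat_tin_center from where it was at the start of the episode above 0.03 m).
It fails at once if the jar is moved by more than 30 mm (distance of jar_center from where it was at the start of the episode above 0.03 m).
It also fails if it takes over 64 s, if anything falls off the work surface, if the arm or the gripper's body presses on something with over 40 N, if the wrist force passes 120 N, or if a joint passes its speed limit or range.

## Working session

There is one attempt and no reset: what is moved stays moved. The work goes in short steps, each a Python script; the robot and the scene stay as the last script left them, time stands still between calls to the robot, and variables do not carry over. Pictures are saved under pics/ and viewed, and the job is handed in when it is done.

```bash
ls; mkdir -p pics
python3 - <<'E'
from cell import robot, grip, kin, viewer
import cv2
for c in ("side","top"):
    im=viewer.read_camera(c); cv2.imwrite(f"pics/{c}0.png",im[:,:,::-1])
    i=viewer.camera_info(c); print(c,i)
    for n in ("tall_tin_center","crate_in","stock_a_center","lid_hinge","lid_tab","flat_tin_center","jar_center"):
        for d in viewer.pinpoint(n,c):
            import numpy as np
            X=np.array(i["R"]).T@(np.array(d["at"])-np.array(i["t"]))
            p=np.array(i["camera_matrix"])@d["at"]; p=p[:2]/p[2]
            print(c,n,round(d["confidence"],2),X.round(0),p.round(0),{k:v for k,v in d.items() if k not in("at","confidence")})
s=robot.observe();print(s["t"],s["tcp_rot"],s["joints"])
E
```

```text
pics
side {'camera_matrix': array([[539.53430632,   0.        , 319.90966867],
       [  0.        , 539.53430632, 243.38756239],
       [  0.        ,   0.        ,   1.        ]]), 'R': array([[-0.43290944,  0.90142775, -0.00417476],
       [ 0.57134644,  0.27080029, -0.77474541],
       [-0.69724649, -0.33777984, -0.63225953]]), 't': array([ 190.06169928, -291.80217896, 1920.73081085])}
side tall_tin_center 0.93 [ 600. -256.   43.] [216. 226.] {}
side crate_in 0.69 [572.  83.   3.] [326. 263.] {}
side crate_in 0.39 [ 598. -261.   42.] [215. 225.] {}
side stock_a_center 0.75 [618.  65.  48.] [313. 259.] {}
side lid_hinge 0.63 [538. 184. 105.] [367. 237.] {}
side lid_hinge 0.49 [ 601. -259.   41.] [215. 226.] {}
side lid_tab 0.8 [523. 250. 333.] [400. 165.] {}
side flat_tin_center 0.92 [ 424. -296.   19.] [238. 198.] {}
side jar_center 0.83 [508. 477.  53.] [477. 277.] {}
top {'camera_matrix': array([[480.80434328,   0.        , 324.70062583],
       [  0.        , 480.80434328, 235.82935013],
       [  0.        ,   0.        ,   1.        ]]), 'R': array([[-8.94829724e-03, -9.99957961e-01, -2.00082987e-03],
       [-9.85274730e-01,  9.15852426e-03, -1.70733207e-01],
       [ 1.70744354e-01,  4.43595623e-04, -9.85315264e-01]]), 't': array([ 66.7414349 , 609.4804964 , 975.85051338])}
top tall_tin_center 0.79 [ 597. -256.   46.] [472. 241.] {}
top crate_in 0.59 [570.  78.   3.] [317. 258.] {}
top stock_a_center 0.84 [619.  63.  49.] [324. 232.] {}
top stock_a_center 0.63 [ 428. -291.   26.] [491. 321.] {}
top lid_hinge 0.68 [542. 180. 107.] [266. 265.] {}
top lid_tab 0.89 [518. 249. 334.] [202. 265.] {}
top flat_tin_center 0.88 [ 426. -292.   22.] [491. 322.] {}
top jar_center 0.93 [505. 473.  54.] [129. 287.] {}
0.8 [ 0.36460215  1.5398038  -0.36442101] [-1.14902382  0.46745266 -0.01157149  1.60265966  0.00600886  1.07138753
 -0.05630969]
```

View pics/side0.png

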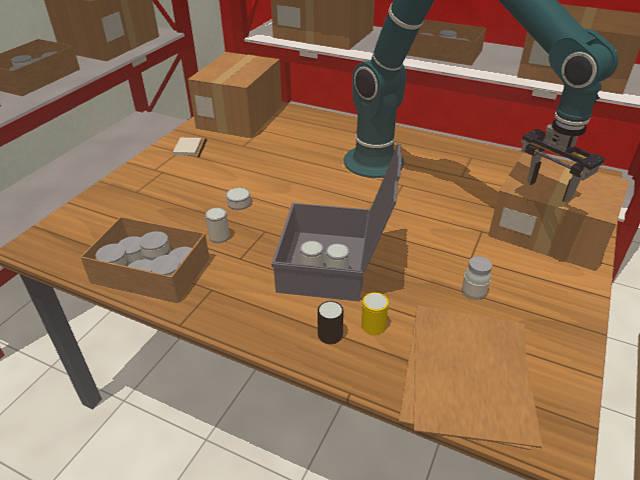

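View pics/top0.png

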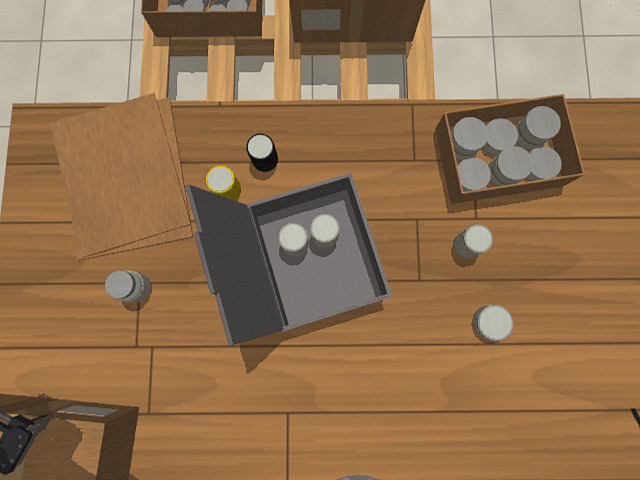

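Candidates for the loose tall tin:
- The single tin at side (216,226) / top (478,240).
- The flat tin at side (238,198) / top (493,323).
- The tins in the brown carton at side (145,250) / top (505,150).
- The black and yellow tins at side (330,322) and (375,313).
- The stock tins at side (311,255) and (337,257).

I choose the first: it is plain steel with a paper band, stands alone and is right of the crate. Next I check it in a close crop and fit the crate pose.

```bash
cat > h.py <<'E'
import numpy as np, cv2
from cell import robot, grip, kin, viewer
def world(c,px,z,i=None):
    i=i or viewer.camera_info(c); K,R,t=[np.array(i[k]) for k in("camera_matrix","R","t")]
    d=R.T@np.linalg.inv(K)@np.array([px[0],px[1],1.]); o=-R.T@t
    return o+d*(z-o[2])/d[2]
def proj(c,X,i=None):
    i=i or viewer.camera_info(c); K,R,t=[np.array(i[k]) for k in("camera_matrix","R","t")]
    p=(K@(R@np.atleast_2d(X).T+t[:,None])).T; return p[:,:2]/p[:,2:]
E
python3 - <<'E'
from h import *
t=cv2.imread("pics/top0.png"); s=cv2.imread("pics/side0.png")
a=cv2.resize(t[160:360,180:400],None,fx=3,fy=3,interpolation=cv2.INTER_CUBIC)[:600]
yaw=np.arctan2(31,102); ex=np.array([np.cos(yaw),np.sin(yaw),0]); ey=np.array([-ex[1],ex[0],0]); o=np.array([571,80,0.])
for z,hx,hy,col in((105,130,110,(0,0,255)),(4,126,106,(0,255,0))):
    P=[o+ex*x+ey*y+[0,0,z] for x,y in((hx,hy),(hx,-hy),(-hx,-hy),(-hx,hy))]
    p=(proj("top",P)-[180,160]+.5)*3
    cv2.polylines(a,[p.round().astype(int)],True,col,1)
cv2.imwrite("pics/fit0.png",a)
b=np.hstack([cv2.resize(s[190:270,180:260],(400,400)),cv2.resize(t[200:280,430:510],(400,400))])
cv2.imwrite("pics/tin0.png",b)
for cam,n in (("top","tall_tin_center"),("top","stock_a_center"),("side","stock_a_center"),("top","flat_tin_center"),("top","jar_center")):
    viewer.read_camera(cam)
    for d in viewer.silhouettes(n,cam):
        m=d["mask"]; ys,xs=np.where(m); print(cam,n,d["confidence"],xs.min(),xs.max(),ys.min(),ys.max(),m.sum())
E
```

```text
top tall_tin_center 0.63 454 492 225 257 966
top stock_a_center 0.75 310 338 214 247 792
side stock_a_center 0.67 300 322 240 265 526
top flat_tin_center 0.8 474 511 304 340 1112
top jar_center 0.66 105 151 270 301 1202
top jar_center 0.2 187 282 185 345 8751
```

View pics/fit0.png

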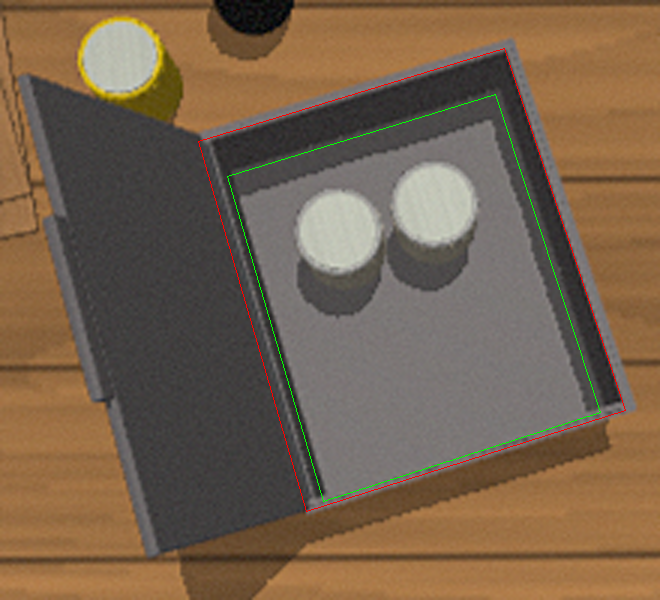

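View pics/tin0.png

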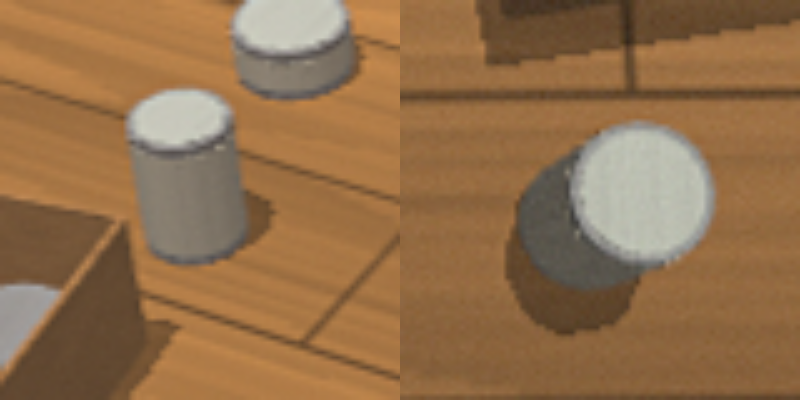

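Run:
```python
from h import *
f=lambda u,v:(u/3-.5+180+.0,v/3-.5+160)
C=[world("top",f(*p),105)[:2] for p in((514,40),(634,408),(307,511),(200,135))]
M=np.array([(130,110),(130,-110),(-130,-110),(-130,110)],float)
C=np.array(C);print(C.round(1))
c=C.mean(0);H=(M.T@(C-c));yaw=np.arctan2(H[0,1]-H[1,0],H[0,0]+H[1,1]);print("crate",c,yaw)
R=np.array([[np.cos(yaw),-np.sin(yaw)],[np.sin(yaw),np.cos(yaw)]])
print("resid",(C-c-M@R.T).round(1))
for p in((339,231),(435,204)):
    w=world("top",f(*p),89)[:2]; print("stock",w,R.T@(w-c))
s=lambda u,v,:(u/5-.5+430,v/5-.5+200)
print("tin",world("top",s(242,194),85)); print(world("side",(180/5-.5+180,119/5-.5+190),85), world("side",(191.5/5-.5+180,236/5-.5+190),0))
flat=world("top",(493.5,323),36);print("flat",flat)
```

```text
[[733.1   5.8]
 [479.6 -69. ]
 [414.6 146.9]
 [667.7 221.7]]
crate [573.73582729  76.34014084] -1.2806909913181097
resid [[ 16.8  22.5]
 [-26.   10.7]
 [-16.6 -22.5]
 [ 25.7 -10.7]]
stock [602.94951663 127.5540116 ] [-40.71716695  42.64284839]
stock [621.21965099  61.42195884] [27.87770496 41.23225963]
tin [ 596.30279762 -255.43141784   85.        ]
[ 596.36294681 -254.00616612   85.        ] [ 598.25550188 -257.47452118    0.        ]
flat [ 423.31463341 -292.60617403   36.        ]
```

The close crop shows a plain banded steel tin standing alone, with its lid at side (216,214) / top (478,238). Its position is about (597,-256). The crate centre is about (574,76) with yaw 0.287. The stock row is at crate x≈+42, so the free side is −x. Next I check reachability.

```bash
cat >> h.py <<'E'
from scipy.spatial.transform import Rotation as Ro
C0=np.array([573.7,76.3]); YAW=0.287
ex=np.array([np.cos(YAW),np.sin(YAW),0]); ey=np.array([-ex[1],ex[0],0]); ez=np.array([0,0,1.])
def cr(x,y,z): return np.array([C0[0],C0[1],0])+ex*x+ey*y+ez*z
def down(ang,tilt=None):
    y=np.array([np.cos(ang),np.sin(ang),0]); x=np.array([0,0,-1.]); return Ro.from_matrix(np.c_[x,y,np.cross(x,y)]).as_rotvec()
JY=YAW+np.pi/2; JX=YAW
E
python3 - <<'E'
from h import *
print(world("top",(530,187),80),world("top",(455,207),80))
print(Ro.from_rotvec(robot.observe()["tcp_rot"]).as_matrix().round(2))
for nm,p in(("up",[350,500,450]),("pre",[597,-256,430]),("pick",[597,-256,41]),("above",cr(-50,-10,220)),("place",cr(-50,-10,46)),("push0",cr(0,230,320)),("pushup",cr(0,230,440)),("end",cr(0,-105,113))):
    for a in (JY,JY-np.pi,JX,JX+np.pi):
        q=kin.ik(list(p),list(down(a))); print(nm,round(a,2),None if q is None else np.round(q,2))
E
```

```text
[ 706.11996927 -374.18490329   80.        ] [ 664.23136488 -213.17762373   80.        ]
[[ 0.    0.45  0.89]
 [ 0.    0.89 -0.45]
 [-1.    0.    0.  ]]
up 1.86 [-0.91  0.28 -0.13  1.36  0.04  1.51  0.81]
up -1.28 [-1.37  0.27  0.47  1.39 -0.12  1.51 -2.19]
up 0.29 [-1.16  0.26  0.2   1.37 -0.05  1.51 -0.68]
up 3.43 [-0.72  0.3  -0.4   1.34  0.12  1.52  2.32]
pre 1.86 [-0.22  0.42  0.86  1.34 -0.31  1.52  2.47]
pre -1.28 [-0.18  0.4   0.78  1.34 -0.28  1.51 -0.7 ]
pre 0.29 [-0.27  0.45  0.96  1.34 -0.36  1.53  0.94]
pre 3.43 [-0.43  0.61  1.35  1.35 -0.6   1.63 -2.01]
pick 1.86 [ 0.17  0.68  0.25  1.73 -0.23  0.77  2.39]
pick -1.28 [-0.11  0.76  0.66  1.75 -0.61  0.85 -0.45]
pick 0.29 [-0.09  0.75  0.63  1.74 -0.57  0.84  1.1 ]
pick 3.43 [-0.43  1.18  1.33  1.76 -1.22  1.28 -1.62]
above 1.86 [-0.32  0.26  0.19  1.9  -0.06  0.99  1.75]
above -1.28 [-0.7   0.29  0.65  1.92 -0.21  1.   -1.24]
above 0.29 [-0.55  0.27  0.46  1.91 -0.14  0.99  0.26]
above 3.43 [-1.15  0.58  1.36  1.94 -0.63  1.15 -2.39]
place 1.86 [-0.19  0.51  0.04  2.01 -0.03  0.62  1.72]
place -1.28 [-0.58  0.56  0.53  2.04 -0.45  0.66 -1.04]
place 0.29 [-0.45  0.53  0.36  2.03 -0.31  0.64  0.4 ]
place 3.43 [-1.06  1.04  1.34  2.06 -1.18  1.14 -2.  ]
push0 1.86 [-0.57  0.28 -0.02  1.63  0.    1.23  1.27]
push0 -1.28 [-1.03  0.29  0.56  1.66 -0.16  1.24 -1.72]
push0 0.29 [-0.8   0.27  0.27  1.65 -0.08  1.23 -0.23]
push0 3.43 [-0.35  0.3  -0.3   1.62  0.09  1.24  2.76]
pushup 1.86 [-0.6   0.23  0.02  1.44 -0.    1.48  1.28]
pushup -1.28 [-1.02  0.23  0.55  1.46 -0.12  1.48 -1.76]
pushup 0.29 [-0.81  0.22  0.28  1.45 -0.06  1.48 -0.24]
pushup 3.43 [-0.4   0.24 -0.23  1.42  0.05  1.48  2.8 ]
end 1.86 [-0.13  0.51  0.15  1.81 -0.1   0.83  1.93]
end -1.28 [-0.5   0.58  0.66  1.83 -0.45  0.88 -0.91]
end 0.29 [-0.38  0.54  0.49  1.83 -0.33  0.85  0.55]
end 3.43 [-0.86  0.97  1.34  1.85 -1.02  1.22 -2.03]
```

Run:
```python
from h import *
robot.servo_line([291.4,581,440],feed=300)
q=np.array(robot.observe()["joints"]); q[0]=0.40; q[2]=0; q[4]=0; q[6]=-0.85
robot.goto_joints(list(q))
o=robot.observe(); print(o["t"],o["tcp_pos"])
r=list(down(JY-np.pi)); robot.movep([597,-256,220],r)
o=robot.observe(); print(o["t"],o["tcp_pos"],np.round(o["joints"],2))
im=viewer.read_camera("wrist"); i=viewer.camera_info("wrist"); cv2.imwrite("pics/w1.png",im[:,:,::-1])
print("expect top px",proj("wrist",[[597,-256,85]],i))
for d in viewer.pinpoint("tall_tin_center","wrist"):
    print(d["confidence"],i["R"].T@(np.array(d["at"])-i["t"]))
```

```text
5.3917 [ 584.79382296 -282.27713891  438.14768617]
6.275 [ 598.17240864 -256.58940164  221.67965771] [ 0.37  0.46 -0.02  1.6   0.01  1.08 -0.94]
expect top px [[318.10843224 231.98563786]]
```

View pics/w1.png

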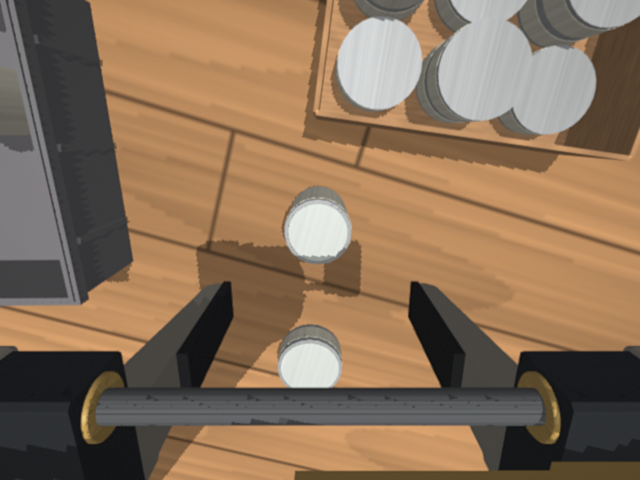

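```bash
python3 - <<'E'
from h import *
for z in (80,100,120,140):
    print(z,world("top",(454,206),z)[:2].round(),world("top",(583,174),z)[:2].round(), world("side",(207,239),z)[:2].round(), world("side",(176,268),z)[:2].round())
E
python3 -c "
import cv2;a=cv2.imread('pics/side0.png')[200:310,70:220];cv2.imwrite('pics/carton.png',cv2.resize(a,None,fx=5,fy=5))"
```

```text
80 [ 666. -211.] [ 734. -489.] [ 699. -212.] [ 830. -215.]
100 [ 662. -206.] [ 728. -478.] [ 719. -195.] [ 847. -198.]
120 [ 657. -200.] [ 721. -467.] [ 738. -179.] [ 864. -181.]
140 [ 652. -195.] [ 715. -456.] [ 758. -162.] [ 880. -164.]
```

View pics/carton.png

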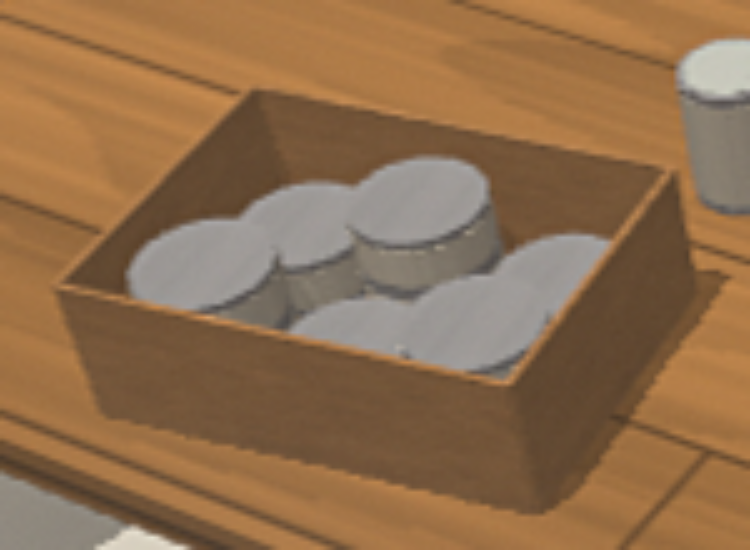

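Wrist view: the tin's top is at (318,230), where I expected it. The carton rim, about 80 mm high, starts at (320,115) and is clear of the fingers. I grasp now.

Run:
```python
from h import *
robot.servo_line([597,-256,110],feed=150)
robot.servo_line([597,-256,41],feed=60)
o=robot.observe(); print(o["t"],o["tcp_pos"],o["contact_force"])
grip(0.0,20); o=robot.observe(); print(o["grip_width"]*92,o["tcp_pos"],o["contact_force"])
robot.servo_line([597,-256,60],feed=40)
robot.servo_line([597,-256,220],feed=150)
robot.hold(0.2)
o=robot.observe(); print(o["t"],o["grip_width"]*92,o["tcp_pos"],o["contact_force"])
im=viewer.read_camera("side"); cv2.imwrite("pics/s2.png",cv2.resize(im[100:280,130:370,::-1],None,fx=3,fy=3))
```

```text
8.5583 [ 597.36886981 -256.152089     41.51329044] [-0.48172554  0.65457773 -0.98005462]
59.79308372973991 [ 596.94578579 -255.71710329   41.07780486] [-1.16479269  1.65285182  1.19572267]
11.1833 59.48333968707787 [ 596.60931451 -255.88419029  219.04853919] [-1.62536299e-04  9.85190611e-02 -2.59250916e+00]
```

View pics/s2.png

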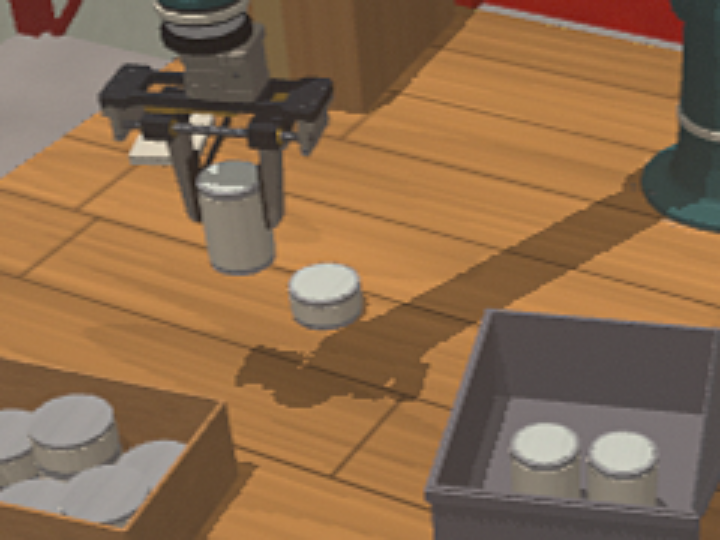

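Side view: the tin (235,220) hangs upright between the pads and the flat tin (325,295) hasn't moved. I carry it to the crate's free side.

Run:
```python
from h import *
p=lambda z:list(cr(-50,-10,z))
robot.servo_line(p(220),feed=170)
robot.hold(0.2)
o=robot.observe(); print(o["t"],o["tcp_pos"],p(220),np.round(o["joints"],2))
im=viewer.read_camera("top"); cv2.imwrite("pics/t3.png",cv2.resize(im[140:360,170:410,::-1],None,fx=2.5,fy=2.5))
im=viewer.read_camera("wrist"); cv2.imwrite("pics/w3.png",im[:,:,::-1])
```

```text
13.4417 [528.68301867  52.04549811 219.9244088 ] [np.float64(528.5758911697125), np.float64(52.55521526161253), np.float64(220.0)] [-0.03  0.27 -0.16  1.88  0.05  0.99 -1.49]
```

View pics/t3.png

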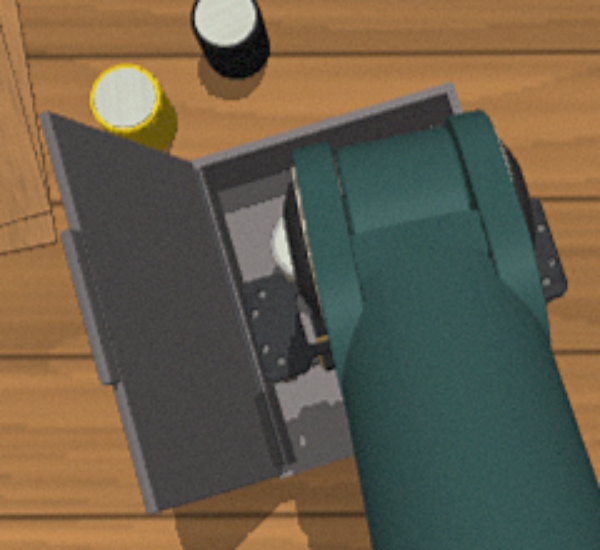

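View pics/w3.png

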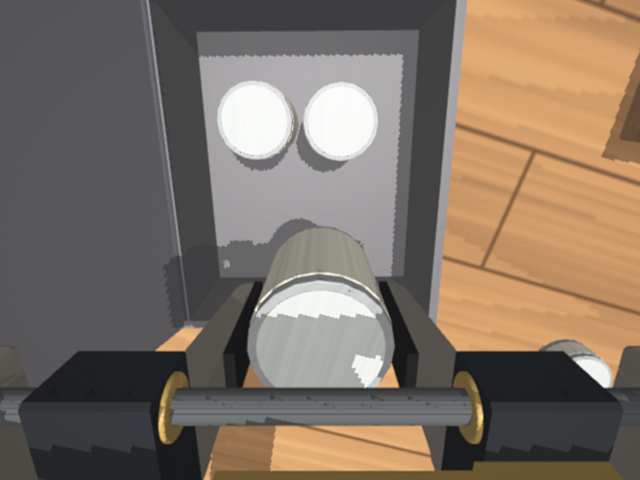

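The wrist view shows the tin over the free half, with the stock tins at (257,120) and (340,120) well clear. I lower it with force checks.

Run:
```python
from h import *
p=lambda z:list(cr(-50,-10,z))
robot.servo_line(p(100),feed=100)
robot.servo_line(p(50),feed=50); robot.hold(.1)
b=robot.observe()["contact_force"][2]; print(b)
for z in np.arange(49,40,-1.):
    robot.servo_line(p(z),feed=20); robot.hold(.05)
    o=robot.observe(); f=o["contact_force"][2]; print(z,o["tcp_pos"][2].round(1),round(f,2))
    if abs(f-b)>3: break
grip(0.85); robot.hold(.2); o=robot.observe(); print(o["t"],o["contact_force"],o["tcp_pos"],o["grip_width"])
im=viewer.read_camera("wrist"); cv2.imwrite("pics/w4.png",im[:,:,::-1])
```

```text
-2.240444806625937
49.0 49.1 -2.84
48.0 48.0 -2.94
47.0 46.9 -1.97
46.0 46.0 -2.55
45.0 45.1 -1.86
44.0 45.0 7.32
18.6 [ 0.43636289 -0.63325011 -0.05663268] [528.58215011  52.57576658  43.94256748] 0.8536462984530658
```

View pics/w4.png

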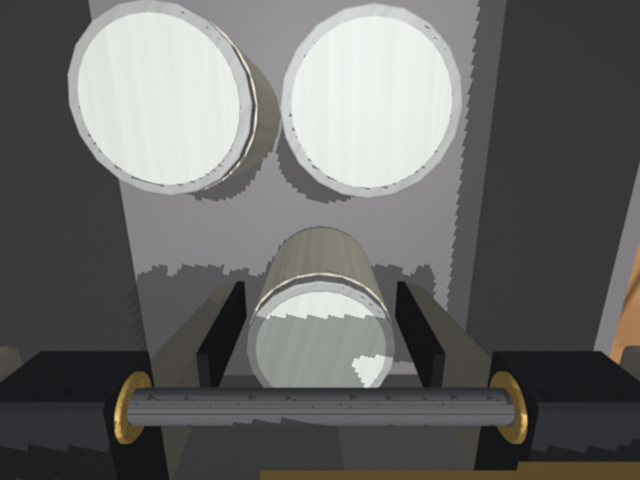

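Released; the tin stands upright at (320,320) with open gaps to both fingers. I retreat, check, then go behind the lid.

Run:
```python
from h import *
robot.servo_line(list(cr(-50,-10,130)),feed=120)
robot.servo_line(list(cr(-50,-10,430)),feed=250)
grip(0.0,20)
robot.movep(list(cr(0,225,430)),list(down(JX)))
robot.servo_line(list(cr(0,225,305)),feed=150); robot.hold(.2)
o=robot.observe(); print(o["t"],o["tcp_pos"],cr(0,225,305),o["contact_force"],np.round(o["joints"],2))
a=viewer.read_camera("top")[140:360,170:410,::-1]; b=viewer.read_camera("side")[100:320,230:470,::-1]
i=viewer.camera_info("side")
for d in viewer.pinpoint("lid_tab","side"): 
    X=i["R"].T@(np.array(d["at"])-i["t"])-cr(0,0,0); print(d["confidence"],X@ex,X@ey,X[2])
cv2.imwrite("pics/p5.png",cv2.resize(np.hstack([a,b]),None,fx=1.66,fy=1.66,interpolation=cv2.INTER_CUBIC))
```

```text
24.2333 [510.34026111 292.33470306 305.89351916] [510.00785252 292.09691923 305.        ] [ 0.24152513  0.84593286 -0.9395156 ] [-0.23  0.32 -0.44  1.63  0.14  1.22 -0.41]
0.66 1.2927551074249892 181.3605319526142 334.200388071012
```

View pics/p5.png

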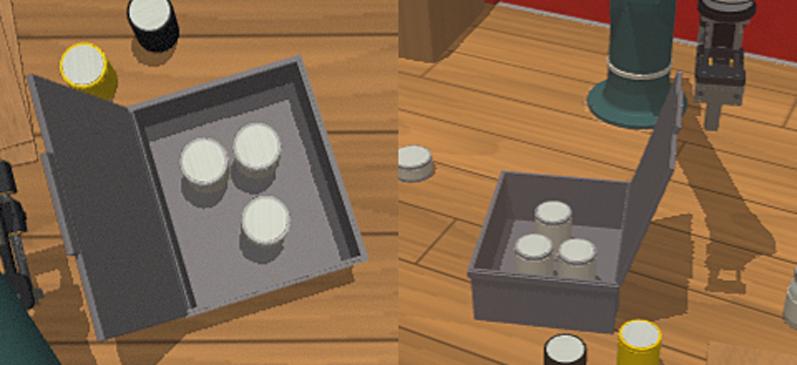

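All three tins stand upright in the crate: top panel (205,160), (257,148) and (265,220). The shut fingers are behind the tab, at (712,115) in the side panel. Next I push the lid along its arc.

Run:
```python
from h import *
def tgt(th,r=218):
    u=-np.cos(th)*ey+np.sin(th)*ez; n=np.sin(th)*ey+np.cos(th)*ez
    return cr(0,110,105)+r*u+8*n+10*ey
def go(p,feed):
    robot.servo_line(list(p),feed=feed); o=robot.observe(); f=np.array(o["contact_force"]); print(round(o["t"],1),np.round(np.array(o["tcp_pos"])-p,1),f.round(1)); return np.linalg.norm(f)
go(tgt(1.57),80)
for th in np.linspace(1.43,0.6,7):
    if go(tgt(th),80)>25: print("stop",th); break
a=viewer.read_camera("side")[100:320,230:470,::-1]
cv2.imwrite("pics/s6.png",cv2.resize(a,None,fx=2.5,fy=2.5,interpolation=cv2.INTER_CUBIC))
```

```text
25.8 [ 0.  -0.2 -0. ] [-0.2 -0.1  0.2]
26.3 [ 0.2 -1.2 -0.2] [-0.1  0.9 -0.1]
26.8 [ 0.1 -1.  -0.2] [-0.7 -0.2 -0.9]
27.4 [ 0.  -0.9 -0.3] [0.5 0.8 0.4]
27.9 [-0.1 -0.8 -0.4] [-0.3 -0.4 -0. ]
28.4 [-0.1 -0.7 -0.4] [-0.2 -0.2  0.1]
28.9 [-0.2 -0.6 -0.5] [ 0.  -0.4 -0.3]
29.4 [-0.2 -0.5 -0.6] [-0.5 -0.4 -0.7]
```

View pics/s6.png

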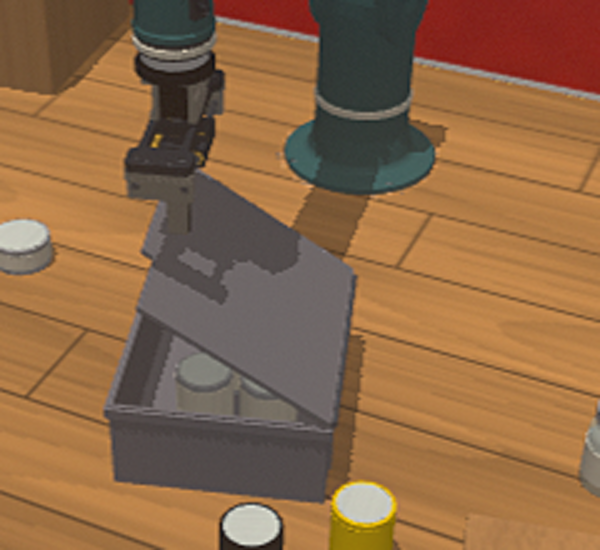

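The lid follows the fingers: it is about 0.6 rad open, with the fingertip at (180,230) on the tab. I continue to shut.

Run:
```python
from h import *
def tgt(th,r=218):
    u=-np.cos(th)*ey+np.sin(th)*ez; n=np.sin(th)*ey+np.cos(th)*ez
    return cr(0,110,105)+r*u+8*n+10*ey
def go(p,feed):
    robot.servo_line(list(p),feed=feed); o=robot.observe(); f=np.array(o["contact_force"]); print(round(o["t"],1),np.round(o["tcp_pos"],1)[2],np.round(np.array(o["tcp_pos"])-p,1),f.round(1)); return f[2]
for th in (.48,.36,.24,.12,.06,.02): go(tgt(th),60)
p=tgt(0.0)
for dz in np.arange(2,-7,-1.):
    f=go(p+[0,0,dz],20)
    if abs(f)>10: print("seated"); break
robot.hold(.3)
a=viewer.read_camera("side")[100:320,230:470,::-1]
cv2.imwrite("pics/s7.png",cv2.resize(a,None,fx=2.5,fy=2.5,interpolation=cv2.INTER_CUBIC))
```

```text
30.1 212.4 [-0.2 -0.2 -0.4] [0.3 0.5 0.9]
30.7 188.9 [-0.2 -0.2 -0.4] [-0.  -0.1 -0.1]
31.2 164.1 [-0.3 -0.1 -0.4] [ 1.1 -0.3  0.8]
31.8 138.6 [-0.3 -0.  -0.4] [ 0.  -0.9  0.2]
32.2 125.5 [-0.4 -0.1 -0.6] [-0.9  0.2  1. ]
32.5 116.8 [-0.4 -0.1 -0.6] [-0.  -1.2 -0. ]
32.8 114.9 [-0.1  0.  -0.1] [ 0.2  0.7 -0.4]
33.0 114.0 [-0. -0. -0.] [ 0.3 -0.4 -0.9]
33.3 113.9 [-0.   0.   0.9] [-2.5 -0.1  6.1]
33.5 113.8 [ 0.  -0.   1.8] [-4.9 -0.2 13.4]
seated
```

View pics/s7.png

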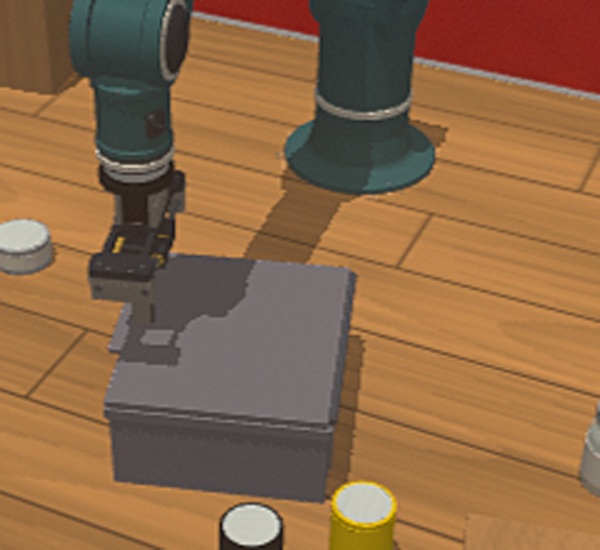

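The lid seats at z≈113.8, lying level on the rim. I lift off, do the final check and hand in.

Run:
```python
from h import *
p=np.array(robot.observe()["tcp_pos"]); robot.servo_line(list(p+[0,0,180]),feed=150); robot.hold(.3)
for c in("side","top"):
    im=viewer.read_camera(c); cv2.imwrite(f"pics/{c}8.png",im[:,:,::-1]); i=viewer.camera_info(c)
    for n in("lid_tab","flat_tin_center","jar_center"):
        for d in viewer.pinpoint(n,c)[:1]:print(c,n,round(d["confidence"],2),(i["R"].T@(np.array(d["at"])-i["t"])).round())
print("tab shut expected",cr(0,-128,109).round())
o=robot.observe();print(o["t"],o["contact_force"])
```

```text
side lid_tab 0.7 [610. -45. 107.]
side flat_tin_center 0.67 [ 424. -297.   21.]
side jar_center 0.84 [507. 475.  51.]
top lid_tab 0.71 [608. -46. 111.]
top jar_center 0.94 [508. 475.  53.]
tab shut expected [610. -46. 109.]
35.9167 [-0.20929097  0.62757409 -0.36248076]
```

View pics/side8.png

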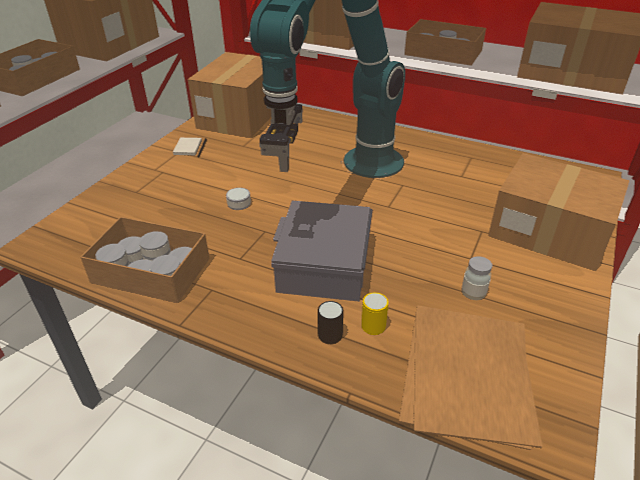

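The lid (323,235) is shut and the arm is clear. The flat tin (238,198) and the jar (477,278) are where they started.

```bash
python3 -c "
from cell import robot
robot.job_done(); print('done')"
```

```text
the job is handed in; nothing more can be done
done
```

I set the loose tall tin upright on the crate floor on its free side, let it go, and then pushed the lid shut along its arc. The job is handed in, after about 36 s of the 64 s allowed; no verdict was reported.

- **Tins:** after release and before the lid was shut, the top and side pictures showed all three tall tins standing upright. They could not be seen again once the lid was closed, so that part rests on the earlier look. The lid's travel met no unexpected force.
- **Lid:** it seated firmly, with a 13 N reaction at z≈114 mm. The tab was measured at (610,−45,107) and (608,−46,111), against (610,−46,109) expected when shut.
- **Flat tin and jar:** the jar read within about 3 mm of its start position in both cameras. The flat tin read within about 2 mm in the side camera; the network missed it in the last top picture.
- **Robot:** it stands clear, touching nothing.

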